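# Set the still-life turntable and stand the vase on it

## Robot

A 6-joint arm with a two-finger parallel gripper is mounted at the origin on the work surface. World frame = base frame: x ahead of the robot, y to its left, z up, the work surface at z = 0. Lengths are in m, angles in degrees, forces in N, time in s.
With the tool pointing down it reaches from about 0.325 to 0.75 m from the base axis. Payload 7.6 kg.
Tool frame: the origin (TCP) lies midway between the tips of the shut fingers; the grasp point (between the pads) lies 19 mm behind it; z points along the fingers, y is the line along which they close (so a half turn about z gives the same grasp; the last joint's range is limited). The gripper opens to 85 mm and grips with 20 to 120 N. Pads are 22 mm wide; open, the fingers measure 114 mm over their backs; the gripper's body (76 mm by 85 mm) begins 54 mm behind the grasp point. The pads swing forward as they close: fully open they stand 13 mm farther back than shut.
Start: joints at [-71.923, 2.991, 80.254, -0, 96.75, -4.028], TCP at [0.198, -0.486, 0.21] pointing down, gripper open.
Joint ranges: [-166.34, 166.34], [-52.06, 124.39], [6.96, 135.62], [-60.46, 240.46], [14.63, 156.25], [-167.68, 167.68]. Speed limits (degrees/s): [147.25, 147.25, 172.46, 180, 180, 180].

## Interface

Orientations are given as a 3x3 rotation matrix whose columns are the frame's x, y, z axes.
In Python, from station import * gives the robot as it stands. The module is installed in compiled form; this text tells all that it offers.
- The arm moves only by the tool play_rows, never from a script. Its argument "series" is one flat list of numbers, 7 for each row, row after row: the shift along the world's x, y, z in mm, then the turn, a rotation vector about the world's x, y, z in rad, then the finger opening in mm, from 0 to 85.4. A call has 1 to 12 rows; each row is the pose to reach, as a shift and turn from the pose commanded when the call began; what a row does not reach only later rows make up. A row lasts 1/8 s, in which the tool goes at most 62.5 mm and 10.7 degrees, less where a joint would pass 70% of its speed; a pose out of reach is approached as far as the arm can. A call with a gripper value outside its range is refused whole. The fingers move at their own pace and stop on an object; "squeeze" is the grip in N (left out, the last holds). Time passes only in rows, so rows that repeat a pose let the fingers close. It gives the time, the measured TCP pose, the force, the opening and the grip force at its end, in the units of the state.
- sense(): the state, without advancing time (a new reading comes with each control period).
- grab_frame(name): name is "side" or "top" or "wrist"; returns a dict with "color" (400x640x3 uint8, red, green, blue), "intrinsics" (3x3 intrinsics, pixels), "dist_coeffs" ([k1, k2, p1, p2, k3] as OpenCV has them; the pictures are not rectified), "R" (3x3) and "t" (3): a world point X has camera coordinates R X + t; the wrist camera has in their place "T_tool_cam" (4x4, takes a point from camera to tool coordinates, whose origin is the TCP and whose axes are the flange's). Camera axes: x right, y down, z forward; pixel columns grow to the right and rows downward; lengths in m; the calibration is good to about 2 mm. A picture is of the moment at which its call begins: read the wrist's pose just before it. There is no depth.
- hand_in(): hands the job in; it is judged then, once.
The state is a dict: "time": time; "joint_pos": joint angles; "qvel": joint speeds; "joint_efforts": joint torques, N m; "tcp_pos": TCP position; "tool_rot": TCP orientation; "ft_force": force on the tool from outside, world axes, zero at the start; "torque": the same for the moment, N m; "gripper_width": opening from 0.0 (shut) to 1.0 (fully open); "grip_force": force on a finger pad.
Only numpy, scipy, OpenCV 4.12 (cv2) and the standard library are available. Lean on these libraries where they do the work, as an engineer would, in place of code of your own. Each camera call takes 0.05 s, during which the arm holds its last target. There are 200 camera calls.

## Task

Set up the still life: pinch both release tabs of the turntable's hub, turn the plate until its pointer points straight at the tall pointed post (not the low stud), and let go so that the hub locks there. Then pick up the little white vase and stand it upright and gently on the plate's round cork pad, wholly inside the pad. Leave the other things where they are.

Things in the scene. Friction and masses are not known exactly. Their poses are not given: they have to be found in the camera images.
- plate (a joint): Turning angle of the round wooden plate (236 mm across, 12 mm thick, top 44 mm above the table) about its upright axis; grows counter-clockwise from above, stops at -1.45 and 1.45 rad, friction 0.06 N m when unlocked. Hub, pointer and cork pad turn with it. With tabs out a catch locks it at the nearest of its 3 degree steps (holds about 2 N m; one tab alone half).
- hub (a point): Point on the plate's axis, 34 mm above the plate's top (78 mm above the table): the height to pinch the hub's tabs. Its frame turns with the plate: x towards the cork pad, -x along the pointer, y to the tab_l side, z up. Hub: black round core 29 mm across, 52 mm tall, on a steel disc 60 mm across, 4 mm thick, between two upright black tabs on +y and -y, faces 50 mm apart (40 mm when pinched).
- tab_l (a joint): Inward travel (m) of the +y release tab, ribbed, 24 mm wide, from 9 to 49 mm above the plate's top: about 0 sprung out (locked), 0.005 fully in; the catch lets go from about 0.002. Spring 6 N at first, 11 N fully in. It turns with the plate and springs out by itself when let go.
- tab_r (a joint): The same for the -y release tab; both must be in for the plate to turn.
- pointer_tip (a point): Tip of the flat dark steel pointer inlaid in the plate's top (64 mm long, 14 mm wide, arrow-shaped end), 119 mm from the axis along the plate's -x, opposite the cork pad. The pointer's line runs from the axis through this tip.
- pad (a point): Centre of the round cork pad (72 mm across, flush with the plate's top, 44 mm above the table), 78 mm from the axis along the plate's +x.
- board: Fixed square wooden baseboard of the turntable, 320 x 320 mm, 18 mm thick, origin under its centre, on the plate's axis.
- post: Foot centre, on the baseboard's top, of the tall slim aluminium post with a pointed top: 70 mm tall, 14 mm shaft, foot 20 mm across, fixed to the baseboard beside the plate, 130 to 200 mm from the axis.
- stud: Foot centre of the low aluminium stud, 14 mm tall and 20 mm across, fixed to the baseboard on the other side of the pointer; not the target.
- vase: Loose white ceramic vase, solid, about 0.26 kg, 106 mm tall, origin at the centre of its foot, z up. Foot 46 mm across, belly 60 mm across from 22 to 40 mm up, neck 26 to 28 mm across from 68 to 94 mm up (grip it there, 82 mm up), rim 34 mm.
- cup: Bystander: loose white cup, 68 mm across, 85 mm tall, origin under its centre; it and the vase may change sides.
- paint_jar: Bystander: small glass jar with lid, 38 mm across, 42 mm tall, standing on the far left corner of the baseboard.
- medium_bottle: Bystander: amber bottle 44 mm across, 85 mm tall, on the table's far left.
- paint_tin: Bystander: tin 72 mm across, 70 mm tall, on the table's far right.
- brush: Bystander: brush 200 mm long lying to the left of the turntable.
- knife: Bystander: painting spatula 200 mm long lying to the right of the turntable.
- eraser: Bystander: rubber eraser 55 x 24 x 14 mm lying on the left.

How it is judged (in metres and radians):
On the way, in this order (a step that is already met when the one before it is completed fails the run):
1. both release tabs are pinched in (at least 2.5 mm each) (value of joint each of tab_l, tab_r above 0.0025 m), for 0.1 s.
2. the pointer's line passes within 12 mm of the tall post's centre, both tabs are out (within 1 mm) and the plate is still, with the vase not yet on the pad (y of post in the frame of hub between -0.012 and 0.012 m and x of post in the frame of hub below -0.1 m and value of joint each of tab_l, tab_r below 0.001 m and velocity of joint plate between -0.05 and 0.05 rad/s and distance between vase and pad above 0.08 m), for 0.3 s.
At the end, for the whole second after the job is handed in: The pointer's line passes within 12 mm of the tall post's centre, both tabs are sprung out (within 1 mm) and the plate is still; the vase stands at rest, upright (within 0.08 rad) on the plate, its foot's centre within 14 mm of the cork pad's centre (y of post in the frame of hub between -0.012 and 0.012 m and x of post in the frame of hub below -0.1 m and value of joint each of tab_l, tab_r below 0.001 m and velocity of joint plate between -0.05 and 0.05 rad/s and horizontal distance between vase and pad below 0.014 m and z of vase in the frame of pad between -0.004 and 0.004 m and angle between vase's own z axis and vertical below 0.08 rad and linear speed of vase below 0.02 m/s); the robot touches nothing.
It fails at once if the vase is dropped or thrown (moves faster than 0.5 m/s out of the fingers) (contact force between the fingers and vase below 0.1 N and linear speed of vase above 0.5 m/s).
It fails at once if the vase is knocked over (tilted beyond 0.7 rad) (angle between vase's own z axis and vertical above 0.7 rad).
It fails at once if a bystander is moved by more than 30 mm (distance of any of cup, paint_jar, medium_bottle, paint_tin, brush, knife, eraser from where it was at the start of the episode above 0.03 m).
It also fails if it takes over 58 s, if anything falls off the work surface, if the arm or the gripper's body presses on something with over 40 N, if the wrist force passes 120 N, or if a joint passes its speed limit or range.

## Working session

There is one attempt and no reset: what is moved stays moved. The work goes in short steps, Python scripts to look and compute and a tool call to move; the robot and the scene stay as the last step left them, time stands still between calls to the robot, and variables do not carry over. Pictures are saved under pics/ and viewed, at most 10 in all, crops included, and the job is handed in when it is done.

Besides the shell and the picture viewer there is one more tool, called after ">>>" as name(argument=value, ...) on one line, values as JSON. play_rows: Moves the arm, as the interface text tells. Its arguments: {"type":"object","properties":{"series":{"type":"array","items":{"type":"number"}},"squeeze":{"type":"number"}},"required":["series"]}

```bash
mkdir -p pics; cat > h.py <<'E'
from station import *
import numpy as np, cv2
def save(n,f): cv2.imwrite(f'pics/{n}.png',f['color'][:,:,::-1])
def cam(f,s=None):
    if 'R' in f: return np.array(f['R']),np.array(f['t'])
    T=np.array(f['T_tool_cam']);Rw=np.array(s['tool_rot']);p=np.array(s['tcp_pos'])
    Rc=Rw@T[:3,:3];c=Rw@T[:3,3]+p
    return Rc.T,-Rc.T@c
def ray(f,uv,s=None):
    R,t=cam(f,s)
    q=cv2.undistortPoints(np.array([[uv]],float),np.array(f['intrinsics']),np.array(f['dist_coeffs']))[0,0]
    return -R.T@t, R.T@np.array([q[0],q[1],1])
def atz(f,uv,z,s=None):
    c,d=ray(f,uv,s); return c+d*(z-c[2])/d[2]
def tri(rs):
    A=0;b=0
    for c,d in rs:
        d=d/np.linalg.norm(d);P=np.eye(3)-np.outer(d,d);A=A+P;b=b+P@c
    x=np.linalg.solve(A,b);return x,[np.linalg.norm((np.eye(3)-np.outer(d,d)/(d@d))@(x-c)) for c,d in rs]
def proj(f,X,s=None):
    R,t=cam(f,s)
    return cv2.projectPoints(np.atleast_2d(np.array(X,float)),cv2.Rodrigues(R)[0],t,np.array(f['intrinsics']),np.array(f['dist_coeffs']))[0][:,0]
E
python3 - <<'E'
from h import *
import pickle
s=sense();print(s)
F={}
for n in('top','side'):
    F[n]=grab_frame(n);save(n,F[n]);R,t=cam(F[n]);print(n,-R.T@t,R[2])
pickle.dump(F,open('F0.pkl','wb'))
E
```

```text
{'time': 0.0, 'joint_pos': array([-7.19233854e+01,  3.02717632e+00,  8.03152161e+01, -5.07517501e-04,
        9.67500672e+01, -4.02665237e+00]), 'qvel': array([ 0.01610888, -0.01823994,  0.10226256,  0.06957926, -0.04370421,
        0.00511419]), 'joint_efforts': array([-1.75134879e-03, -3.81664681e+01, -3.60188377e+01, -2.01551702e-04,
        6.18234597e-03, -1.77335744e-05]), 'tcp_pos': array([ 0.19746604, -0.48607113,  0.2093535 ]), 'tool_rot': array([[ 9.26507593e-01,  3.76275725e-01, -5.09082161e-04],
       [ 3.76276055e-01, -9.26506333e-01,  1.53134500e-03],
       [ 1.04540103e-04, -1.61035819e-03, -9.99998698e-01]]), 'ft_force': array([-0.4298157 , -0.17517715, -0.30471388]), 'torque': array([ 0.02293405, -0.00684515,  0.04146545]), 'grip_force': 0.0, 'gripper_width': 1.0029044153595381}
top [ 0.18187761 -0.00881937  1.62622478] [ 0.20864342 -0.00199565 -0.97798974]
side [-0.04865811  0.81477784  0.93945509] [ 0.42592125 -0.61400998 -0.66451699]
```

View pics/top.png

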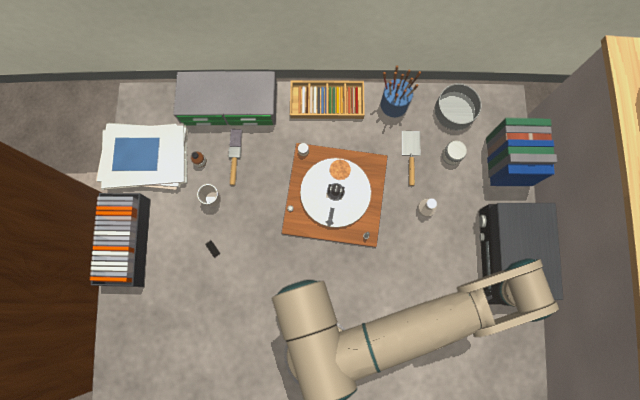

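View pics/side.png

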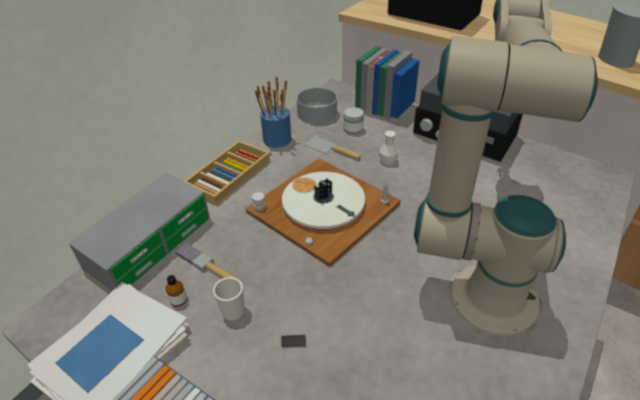

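The top view shows the hub near (336,191), pad (340,169), pointer tip (330,222), post (366,237), stud (290,209), and the vase at (429,207) on the right. The side view shows the hub at (323,190), post (385,195) and vase (389,148). I'll enlarge both.

```bash
python3 - <<'E'
import cv2,numpy as np
a=cv2.imread('pics/top.png')[135:255,275:445];b=cv2.imread('pics/side.png')[125:265,240:410]
a=cv2.resize(a,None,fx=4.7,fy=4.7,interpolation=3);cv2.imwrite('pics/topc.png',a)
b=cv2.resize(b,None,fx=4.2,fy=4.2,interpolation=3);cv2.imwrite('pics/sidec.png',b)
E
```

```text
(no output)
```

View pics/topc.png

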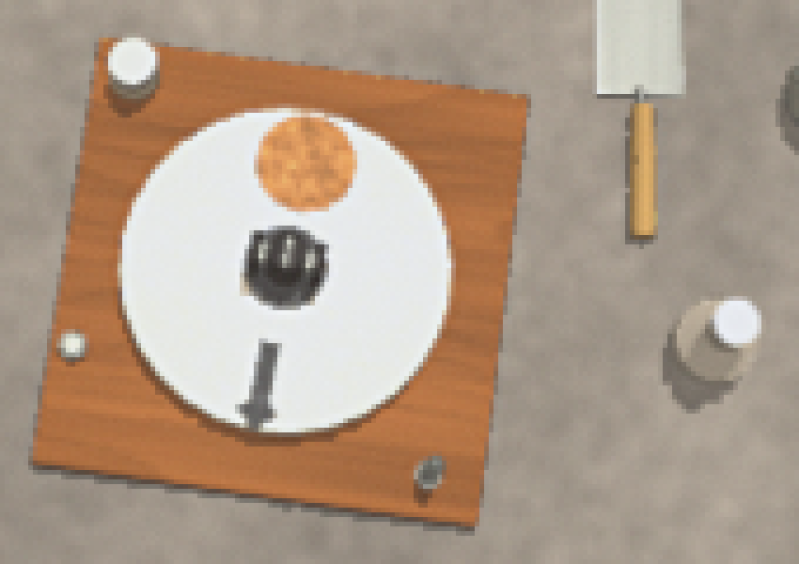

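View pics/sidec.png

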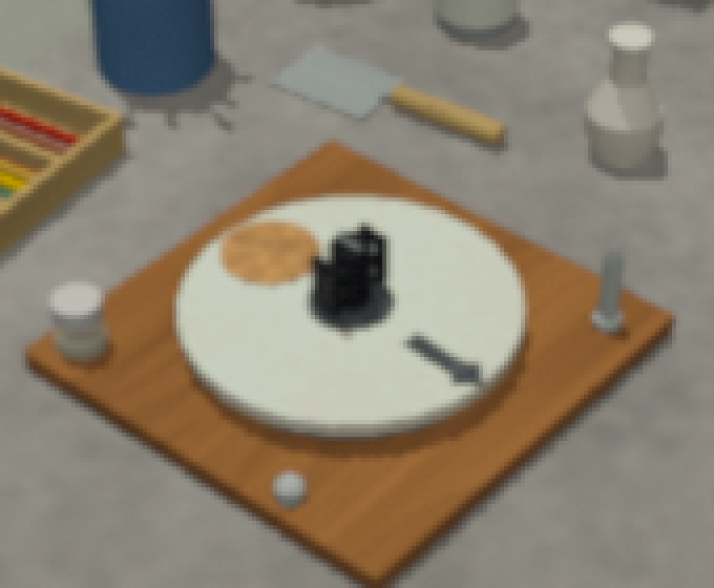

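The enlarged crops (top ×4.7, side ×4.2) show these positions, in crop pixels:

| Thing | Top | Side |
|---|---|---|
| Plate | (285,271) | (351,309) |
| Pad | (306,162) | (270,252) |
| Pointer tip | (255,428) | (482,381) |
| Post foot | (428,485) | (607,322) |
| Rim of vase | (737,322) | (631,37) |

```bash
python3 - <<'E'
from h import *
import pickle
from scipy.optimize import least_squares
F=pickle.load(open('F0.pkl','rb'));T,S=F['top'],F['side']
np.set_printoptions(precision=4,suppress=True)
T_=lambda u,v:(275+u/4.7-.4,135+v/4.7-.4)
S_=lambda u,v:(240+u/4.2-.4,125+v/4.2-.4)
P=dict(plate=((285,270),(351,309),.044),pad=((306,162),(270,252),.044),tip=((255,428),(482,381),.044),postfoot=((428,485),(607,322),.018),posttop=((436,460),(614,251),.088),stud=((73,345),(290,488),.032),rim=((737,322),(631,37),.106))
for k,(a,b,z) in P.items():
    x,e=tri([ray(T,T_(*a)),ray(S,S_(*b))])
    print(k,x,np.round(e,4),'top@z',atz(T,T_(*a),z)[:2],'side@z',atz(S,S_(*b),z)[:2])
# board corners z=.018
tc=[(104,38),(528,95),(475,525),(33,463)]
print([atz(T,T_(*c),.018)[:2] for c in tc], np.mean([atz(T,T_(*c),.018)[:2] for c in tc],0))
sc=[(333,140),(672,320),(375,580),(27,357)]
print(np.mean([atz(S,S_(*c),.018)[:2] for c in sc],0))
# vase neck/foot
print('foot side', atz(S,S_(626,158),0))
E
```

```text
plate [ 0.5291 -0.0506  0.0369] [0.0001 0.0001] top@z [ 0.5274 -0.0505] side@z [ 0.5246 -0.0437]
pad [ 0.6069 -0.0657  0.0425] [0.0002 0.0002] top@z [ 0.6067 -0.0656] side@z [ 0.6056 -0.0643]
tip [ 0.4142 -0.0295  0.0441] [0.0002 0.0002] top@z [ 0.4144 -0.0294] side@z [ 0.4141 -0.0297]
postfoot [ 0.381  -0.151   0.0195] [0.0034 0.0034] top@z [ 0.378  -0.1523] side@z [ 0.3851 -0.1517]
posttop [ 0.3865 -0.1528  0.08  ] [0.0011 0.0011] top@z [ 0.3865 -0.1517] side@z [ 0.3815 -0.144 ]
stud [0.4766 0.1002 0.023 ] [0. 0.] top@z [0.4749 0.0996] side@z [0.4714 0.1073]
rim [ 0.4797 -0.3578  0.1032] [0. 0.] top@z [ 0.4792 -0.3572] side@z [ 0.478  -0.3539]
[array([0.7075, 0.0821]), array([ 0.6656, -0.2298]), array([ 0.3497, -0.1852]), array([0.3923, 0.1274])] [ 0.5288 -0.0514]
[ 0.5256 -0.0453]
foot side [ 0.4708 -0.3491  0.    ]
```

>>> play_rows(series=[331, 435, 0, 0, 0, -0.57, 85, 331, 435, 0, 0, 0, -0.57, 85, 331, 435, 0, 0, 0, -0.57, 85, 331, 435, 0, 0, 0, -0.57, 85, 331, 435, 0, 0, 0, -0.57, 85, 331, 435, 0, 0, 0, -0.57, 85, 331, 435, 0, 0, 0, -0.57, 85, 331, 435, 0, 0, 0, -0.57, 85, 331, 435, 0, 0, 0, -0.57, 85, 331, 435, 0, 0, 0, -0.57, 85, 331, 435, 0, 0, 0, -0.57, 85, 331, 435, 0, 0, 0, -0.57, 85], squeeze=40)

```text
time: 1.6
tcp_pos: [0.5281, -0.0526, 0.2103]
tool_rot: [[0.983, -0.185, -0.0], [-0.185, -0.983, -0.0], [-0.0, 0.0, -1.0]]
ft_force: [0.0, -1.2, 0.0]
gripper_width: 1.0
grip_force: 0.0
```

```bash
python3 - <<'E'
from h import *
import pickle
s=sense();f=grab_frame('wrist');save('w1',f);pickle.dump((s,f),open('w1.pkl','wb'));print(s['time'],s['tcp_pos'],s['tool_rot'],s['joint_pos'])
print(proj(f,[[.529,-.051,.044],[.383,-.152,.018],[.4142,-.0295,.044],[.6069,-.0657,.044]],s))
E
```

```text
1.6 [ 0.52806469 -0.0525857   0.21028696] [[ 9.82751705e-01 -1.84929932e-01 -7.69943967e-05]
 [-1.84929947e-01 -9.82751657e-01 -3.07916632e-04]
 [-1.87233690e-05  3.16844165e-04 -9.99999950e-01]] [-9.66376724e+00  3.91352334e+00  7.92854995e+01 -1.82610557e-02
  9.68023642e+01  9.09911181e+01]
[[320.69795988 176.34919209]
 [434.1122218  281.45749585]
 [321.02035984 287.1351069 ]
 [320.58495211  88.98034176]]
```

View pics/w1.png

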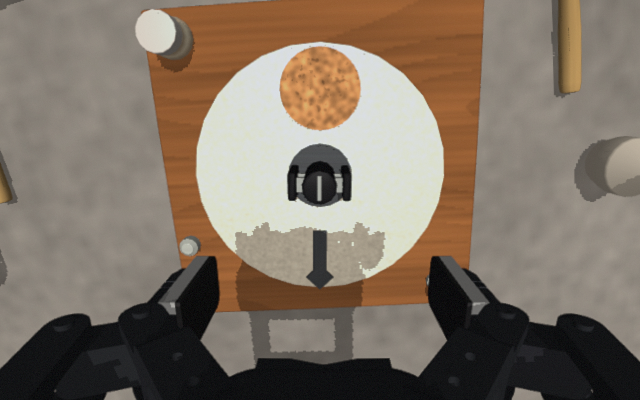

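The wrist view agrees with the estimates: axis (320,175), tip (320,287), pad (320,88). The fingers line up with the tabs. Next I descend and pinch.

>>> play_rows(series=[1, 1, -50, 0, 0, 0, 85, 1, 1, -90, 0, 0, 0, 85, 1, 1, -120, 0, 0, 0, 85, 1, 1, -140, 0, 0, 0, 85, 1, 1, -152, 0, 0, 0, 85, 1, 1, -152, 0, 0, 0, 85, 1, 1, -152, 0, 0, 0, 50, 1, 1, -152, 0, 0, 0, 35, 1, 1, -152, 0, 0, 0, 30, 1, 1, -152, 0, 0, 0, 30, 1, 1, -152, 0, 0, 0, 30, 1, 1, -152, 0, 0, 0, 30], squeeze=40)

```text
time: 3.15
tcp_pos: [0.5309, -0.0496, 0.0613]
tool_rot: [[0.983, -0.183, 0.004], [-0.183, -0.983, 0.001], [0.004, -0.002, -1.0]]
ft_force: [-4.3, 4.2, 13.5]
gripper_width: 0.416
grip_force: 41.4
```

```bash
python3 - <<'E'
from h import *
s=sense();print(s['time'],s['tcp_pos'],s['ft_force'],s['gripper_width']*85.4,s['grip_force'])
E
```

```text
3.15 [ 0.53085864 -0.04962088  0.06131288] [-4.32508562  4.23342739 13.46622191] 35.52248036642867 41.36671721935272
```

>>> play_rows(series=[1, 1, 0, 0, 0, 0.08, 30, 1, 1, 0, 0, 0, 0.16, 30, 1, 1, 0, 0, 0, 0.24, 30, 1, 1, 0, 0, 0, 0.32, 30, 1, 1, 0, 0, 0, 0.4, 30, 1, 1, 0, 0, 0, 0.48, 30, 1, 1, 0, 0, 0, 0.56, 30, 1, 1, 0, 0, 0, 0.64, 30, 1, 1, 0, 0, 0, 0.72, 30, 1, 1, 0, 0, 0, 0.79, 30, 1, 1, 0, 0, 0, 0.79, 30, 1, 1, 0, 0, 0, 0.79, 30])

```text
time: 4.65
tcp_pos: [0.5308, -0.0488, 0.0613]
tool_rot: [[0.822, 0.57, 0.001], [0.57, -0.822, 0.001], [0.001, -0.0, -1.0]]
ft_force: [-11.2, 4.4, 16.8]
gripper_width: 0.421
grip_force: 42.2
```

```bash
python3 - <<'E'
from h import *
import pickle
s=sense();f=grab_frame('wrist');t=grab_frame('top');g=grab_frame('side')
pickle.dump((s,f,t,g),open('w2.pkl','wb'))
print(s['time'],s['tcp_pos'],s['ft_force'],s['torque'],s['gripper_width']*85.4,np.degrees(np.arctan2(*s['tool_rot'][[1,0],0])))
a=cv2.resize(t['color'][135:255,275:405],None,fx=3,fy=3,interpolation=3)
b=cv2.resize(g['color'][125:265,240:410],None,fx=3,fy=3,interpolation=3)
c=np.zeros((420,900,3),np.uint8);c[:360,:390]=a;c[:,390:]=b
save('m2',{'color':cv2.resize(c[:, :],(800,373))})
E
```

```text
4.65 [ 0.53075793 -0.04880688  0.06129361] [-11.22003169   4.38642892  16.76929849] [0.75926831 1.83812105 0.05453309] 35.96105281241889 34.74912144702322
```

View pics/m2.png

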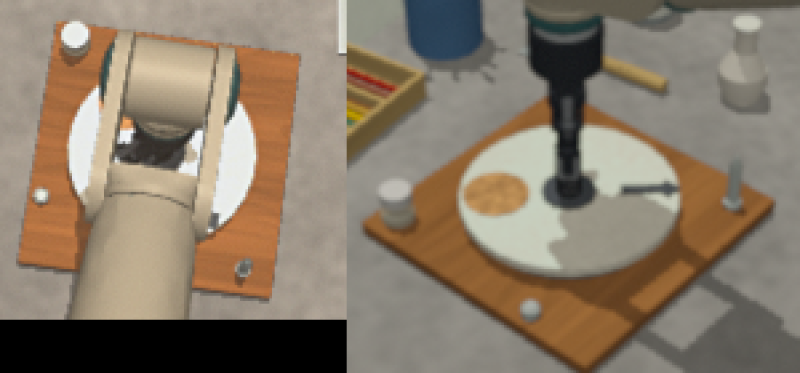

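The side view shows the pointer now aimed close to the post: tip at (680,188), post foot at (733,203). I'll release, rise and measure.

>>> play_rows(series=[0, 0, 0, 0, 0, 0, 60, 0, 0, 0, 0, 0, 0, 85, 0, 0, 0, 0, 0, 0, 85, 0, 0, 0, 0, 0, 0, 85, 0, 0, 20, 0, 0, 0, 85, 0, 0, 50, 0, 0, 0, 85, 0, 0, 100, 0, 0, 0, 85, 0, 0, 150, 0, 0, 0, 85, 0, 0, 200, 0, 0, 0, 85, 0, 0, 200, 0, 0, 0, 85, 0, 0, 200, 0, 0, 0, 85])

```text
time: 6.18
tcp_pos: [0.5304, -0.0494, 0.2574]
tool_rot: [[0.822, 0.569, -0.001], [0.569, -0.822, 0.0], [-0.001, -0.001, -1.0]]
ft_force: [-0.1, 0.5, -0.1]
gripper_width: 0.993
grip_force: 0.0
```

```bash
python3 - <<'E'
from h import *
import pickle
s=sense();f=grab_frame('wrist');save('w3',f)
pickle.dump((s,f),open('w3.pkl','wb'))
print(s['time'],s['tcp_pos'],s['ft_force'],np.degrees(np.arctan2(*s['tool_rot'][[1,0],0])))
E
```

```text
6.175 [ 0.53041748 -0.04943896  0.25735177] [-0.11895319  0.47563332 -0.12823588] 34.705165380192554
```

View pics/w3.png

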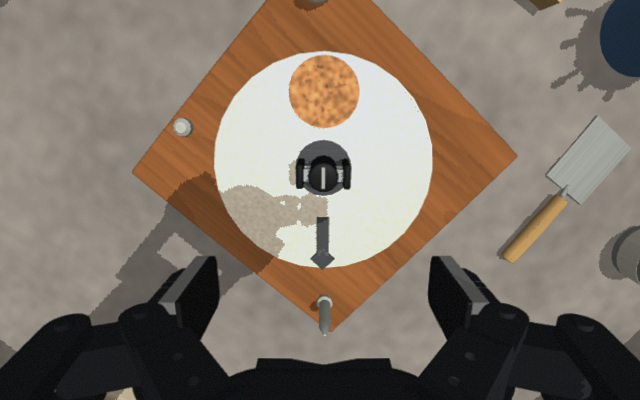

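The plate is locked, with pad (324,91), tip (322,268) and post foot about (324,301) nearly in line. I'll work out the offset.

```bash
python3 - <<'E'
from h import *
import pickle
s,f=pickle.load(open('w3.pkl','rb'))
pad=atz(f,(324,91.5),.044,s);tip=atz(f,(322,268),.044,s);foot=atz(f,(324,301),.018,s);top=atz(f,(325,333),.088,s)
print(pad,tip,foot,top)
d=(tip-pad)[:2];L=np.linalg.norm(d);d/=L
ax=pad[:2]+d*.078
for p in(foot,top,np.array([.383,-.152])): print(L,ax,np.cross(d,p[:2]-ax),d@(p[:2]-ax))
# vase from initial view + this one at rim
s1,f1=pickle.load(open('w1.pkl','rb'))
print(proj(f1,[[.4797,-.3578,.106],[.4708,-.3491,0]],s1))
E
```

```text
[ 0.59559372 -0.00645376  0.044     ] [ 0.43274862 -0.11653821  0.044     ] [ 0.38527481 -0.15229624  0.018     ] [ 0.38824969 -0.15154186  0.088     ]
0.19656325388301127 [ 0.53097372 -0.05013734] 0.0030366425637806116 0.1779196225947235
0.19656325388301127 [ 0.53097372 -0.05013734] 0.004077732070866827 0.17503256393381786
0.19656325388301127 [ 0.53097372 -0.05013734] 0.0015172149800930512 0.17963830832587221
[[695.80521918 183.45466424]
 [596.57498362 170.94197525]]<stdin>:8: DeprecationWarning: Arrays of 2-dimensional vectors are deprecated. Use arrays of 3-dimensional vectors instead. (deprecated in NumPy 2.0)
```

The pointer line misses the post by about 3 mm, well within tolerance. Next I go above the vase.

>>> play_rows(series=[-51, -308, -20, 0, 0, 0, 85, -51, -308, -20, 0, 0, 0, 85, -51, -308, -20, 0, 0, 0, 85, -51, -308, -20, 0, 0, 0, 85, -51, -308, -20, 0, 0, 0, 85, -51, -308, -20, 0, 0, 0, 85, -51, -308, -20, 0, 0, 0, 85, -51, -308, -20, 0, 0, 0, 85, -51, -308, -20, 0, 0, 0, 85])

```text
time: 7.35
tcp_pos: [0.4801, -0.3564, 0.2385]
tool_rot: [[0.821, 0.571, 0.0], [0.571, -0.821, -0.0], [0.0, 0.0, -1.0]]
ft_force: [0.2, 0.2, -0.5]
gripper_width: 0.991
grip_force: 0.0
```

```bash
python3 - <<'E'
from h import *
import pickle
s=sense();f=grab_frame('wrist');save('w4',f)
pickle.dump((s,f),open('w4.pkl','wb'))
print(s['time'],s['tcp_pos'],np.degrees(np.arctan2(*s['tool_rot'][[1,0],0])),s['joint_pos'])
print(proj(f,[[.4797,-.3578,.106],[.4797,-.3578,0]],s))
E
```

```text
7.35 [ 0.48008995 -0.35635487  0.23849985] 34.81035001826373 [-4.01242351e+01  1.46349125e+01  6.41716190e+01  1.20790531e-03
  1.01164235e+02  1.50656512e+01]
[[322.86461389 185.53788385]
 [323.02453024 164.42423113]]
```

View pics/w4.png

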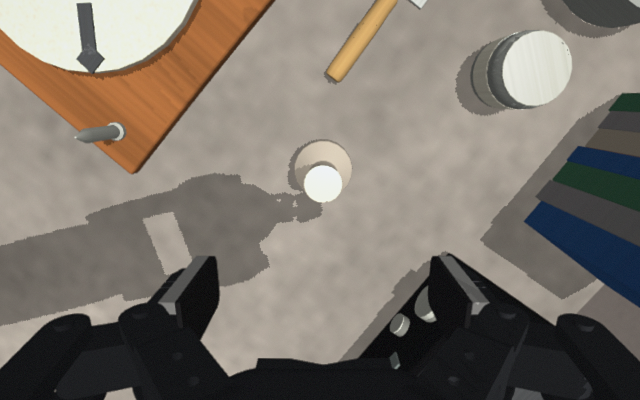

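The rim centre is at (323,183), against a prediction of (323,185.5), so the estimate holds within about 2 mm.

```bash
python3 - <<'E'
from h import *
import pickle
s,f=pickle.load(open('w4.pkl','rb'));F=pickle.load(open('F0.pkl','rb'))
print(atz(f,(323,183),.106,s), tri([ray(f,(323,183),s),ray(F['top'],(275+737/4.7-.4,135+322/4.7-.4)),ray(F['side'],(240+631/4.2-.4,125+37/4.2-.4))]))
print(s['tcp_pos'])
E
```

```text
[ 0.48158792 -0.35662863  0.106     ] (array([ 0.48020203, -0.35764567,  0.10286803]), [np.float64(0.0009882262997641562), np.float64(0.00046399189416688883), np.float64(0.00055551810242686)])
[ 0.48008995 -0.35635487  0.23849985]
```

>>> play_rows(series=[1, -1, -50, 0, 0, 0, 85, 1, -1, -95, 0, 0, 0, 85, 1, -1, -130, 0, 0, 0, 85, 1, -1, -155, 0, 0, 0, 85, 1, -1, -172, 0, 0, 0, 85, 1, -1, -172, 0, 0, 0, 85, 1, -1, -172, 0, 0, 0, 50, 1, -1, -172, 0, 0, 0, 35, 1, -1, -172, 0, 0, 0, 25, 1, -1, -172, 0, 0, 0, 15, 1, -1, -172, 0, 0, 0, 15, 1, -1, -172, 0, 0, 0, 15], squeeze=35)

```text
time: 8.9
tcp_pos: [0.481, -0.3587, 0.0672]
tool_rot: [[0.822, 0.569, 0.001], [0.569, -0.822, -0.001], [0.0, 0.002, -1.0]]
ft_force: [-0.6, 1.2, 5.3]
gripper_width: 0.348
grip_force: 34.4
```

>>> play_rows(series=[0, 0, 5, 0, 0, 0, 15, 0, 0, 15, 0, 0, 0, 15, 0, 0, 35, 0, 0, 0, 15, 0, 0, 65, 0, 0, 0, 15, 0, 0, 95, 0, 0, 0, 15, 0, 0, 115, 0, 0, 0, 15, 0, 0, 120, 0, 0, 0, 15, 0, 0, 120, 0, 0, 0, 15])

```text
time: 9.9
tcp_pos: [0.4806, -0.3584, 0.1864]
tool_rot: [[0.822, 0.569, 0.0], [0.569, -0.822, -0.0], [0.0, 0.0, -1.0]]
ft_force: [-0.2, 0.3, -3.1]
gripper_width: 0.352
grip_force: 34.8
```

```bash
python3 - <<'E'
from h import *
s=sense();print(s['tcp_pos'],s['ft_force'],s['grip_force'],s['gripper_width']*85.4)
E
```

```text
[ 0.480576   -0.35839907  0.18637074] [-0.15340874  0.32499247 -3.08781529] 34.81988574145362 30.035801300794503
```

Held: the force reads about 3 N and the grip is stable. I'll carry it over the pad.

>>> play_rows(series=[5, 15, 0, 0, 0, 0, 15, 15, 45, 0, 0, 0, 0, 15, 27, 83, 0, 0, 0, 0, 15, 40, 122, 0, 0, 0, 0, 15, 53, 162, 0, 0, 0, 0, 15, 66, 202, 0, 0, 0, 0, 15, 79, 242, 0, 0, 0, 0, 15, 92, 281, 0, 0, 0, 0, 15, 103, 316, 0, 0, 0, 0, 15, 110, 339, 0, 0, 0, 0, 15, 114, 352, 0, 0, 0, 0, 15, 114, 352, 0, 0, 0, 0, 15])

```text
time: 11.4
tcp_pos: [0.5944, -0.0056, 0.1856]
tool_rot: [[0.821, 0.571, -0.001], [0.571, -0.821, -0.0], [-0.001, -0.0, -1.0]]
ft_force: [-0.6, -1.4, -2.1]
gripper_width: 0.351
grip_force: 34.9
```

>>> play_rows(series=[0, 0, -10, 0, 0, 0, 15, 0, 0, -25, 0, 0, 0, 15, 0, 0, -40, 0, 0, 0, 15, 0, 0, -50, 0, 0, 0, 15, 0, 0, -58, 0, 0, 0, 15, 0, 0, -62, 0, 0, 0, 15, 0, 0, -65, 0, 0, 0, 15, 0, 0, -65, 0, 0, 0, 15])

```text
time: 12.4
tcp_pos: [0.5947, -0.0064, 0.1213]
tool_rot: [[0.822, 0.569, 0.0], [0.569, -0.822, -0.0], [0.0, 0.0, -1.0]]
ft_force: [-0.3, 0.4, -2.4]
gripper_width: 0.354
grip_force: 34.9
```

```bash
python3 - <<'E'
from h import *
s=sense();t=grab_frame('side');f=grab_frame('wrist')
print(s['time'],s['tcp_pos'],s['ft_force'])
a=cv2.resize(t['color'][120:240,250:400],None,fx=3,fy=3,interpolation=3)
c=np.zeros((400,800,3),np.uint8);c[:360,:450]=a;c[:,450:]=f['color'][:,145:495]
save('m5',{'color':c})
E
```

```text
12.4 [ 0.59465693 -0.00640939  0.12130355] [-0.29218834  0.40560959 -2.40044623]
```

View pics/m5.png

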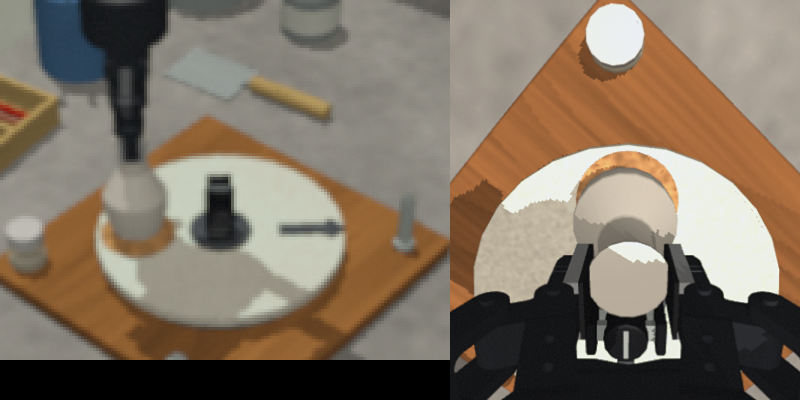

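The vase hangs upright about 10 mm over the centre of the pad. I'll lower it gently.

>>> play_rows(series=[0, 0, -3, 0, 0, 0, 15, 0, 0, -6, 0, 0, 0, 15, 0, 0, -8, 0, 0, 0, 15, 0, 0, -9, 0, 0, 0, 15, 0, 0, -10, 0, 0, 0, 15, 0, 0, -10, 0, 0, 0, 15, 0, 0, -10, 0, 0, 0, 15])

```text
time: 13.38
tcp_pos: [0.5947, -0.0064, 0.1114]
tool_rot: [[0.822, 0.569, 0.0], [0.569, -0.822, -0.0], [0.0, 0.0, -1.0]]
ft_force: [-1.1, -0.0, -1.4]
gripper_width: 0.348
grip_force: 35.0
```

Contact has just begun, so I'll settle another 1 mm and check.

>>> play_rows(series=[0, 0, -0.5, 0, 0, 0, 15, 0, 0, -1, 0, 0, 0, 15, 0, 0, -1, 0, 0, 0, 15])

```text
time: 13.75
tcp_pos: [0.5951, -0.0063, 0.1113]
tool_rot: [[0.822, 0.569, 0.002], [0.569, -0.822, -0.0], [0.001, 0.001, -1.0]]
ft_force: [-1.5, 0.8, 5.5]
gripper_width: 0.353
grip_force: 35.3
```

It is seated (5.5 N upward). Release and retreat straight up.

>>> play_rows(series=[0, 0, 0, 0, 0, 0, 32, 0, 0, 0, 0, 0, 0, 40, 0, 0, 0, 0, 0, 0, 60, 0, 0, 0, 0, 0, 0, 85, 0, 0, 0, 0, 0, 0, 85, 0, 0, 15, 0, 0, 0, 85, 0, 0, 40, 0, 0, 0, 85, 0, 0, 75, 0, 0, 0, 85, 0, 0, 115, 0, 0, 0, 85, 0, 0, 140, 0, 0, 0, 85, 0, 0, 140, 0, 0, 0, 85])

```text
time: 15.12
tcp_pos: [0.5955, -0.0065, 0.2537]
tool_rot: [[0.822, 0.569, 0.006], [0.569, -0.822, -0.0], [0.005, 0.004, -1.0]]
ft_force: [-1.0, -0.3, -0.1]
gripper_width: 0.994
grip_force: 0.0
```

```bash
python3 - <<'E'
from h import *
s=sense();t=grab_frame('side');f=grab_frame('wrist')
print(s['time'],s['tcp_pos'],s['ft_force'])
print(proj(f,[[.5951,-.0067,.044],[.5951,-.0067,.15],[.4323,-.1165,.044]],s))
a=cv2.resize(t['color'][120:240,250:370],None,fx=2.6,fy=2.6,interpolation=3)
c=np.zeros((400,800,3),np.uint8);c[:312,:312]=a;c[:,312:]=f['color'][:,76:564]
save('m6',{'color':c})
E
```

```text
15.125 [ 0.5954952  -0.00646408  0.25374623] [-1.00017705 -0.3273777  -0.106958  ]
[[321.38375507 169.28246506]
 [321.06440137 193.69792088]
 [319.60935164 329.01995299]]
```

View pics/m6.png

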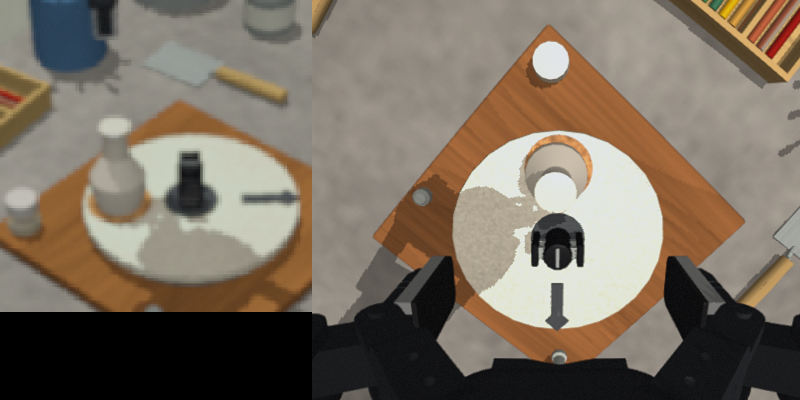

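The vase stands upright inside the cork ring. Its rim is at full-image (319,190), about 3–4 mm from the pad's centre, and the pointer still aims at the post.

```bash
python3 -c "
from station import *
print(hand_in())"
```

```text
the job is handed in; nothing more can be done
None
```

Job handed in at about 15 s: the hub is locked with the pointer's line about 3 mm from the tall post, and the vase stands upright about 3–4 mm off the cork pad's centre; no verdict was returned.

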